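Set the height gauge to the sample jar

TASK

Set the height gauge to the sample jar: swing the boom round until its red sprung foot is over the middle of the jar's lid, then tilt the boom down until the foot rests on the lid and is pressed about half-way in, and let go so that the gauge stays set. Go gently - never bottom the foot out hard on the lid - and leave the jar and the other things on the bench where they stand.

Things in the scene. Friction and masses are not known exactly. Their poses are not given: they have to be found in the camera images.
- gauge: Height gauge: round dark foot (130 mm across, fixed to the table) with an upright steel post on its axis. Origin: centre of its underside. A swivel on the post lets the boom swing round the post's axis; friction holds it where it is left. At its start the boom is turned towards the robot, to the near side of the jar. Pushed sideways at its head it takes about 3 N.
- boom: Boom of the gauge: aluminium bar (22 mm wide, 14 mm thick) with a yellow head at its outer end. Origin: on its hinge, on the post's axis, 215 mm above the table. Its -y runs along the bar to the head, z is up out of the bar, x is the hinge axis. It starts raised (16 to 29 degrees) and tilts down about the hinge; friction holds it where it is left. Pressed down at the head it takes about 5 N.
- boom_head (a point): Centre of the yellow head, a block of 44 x 44 mm, 36 mm high: in the boom's frame 220 mm out along -y, on the bar's line. A flat black pad is on its top and a red sprung foot hangs below it.
- boom_pad (a point): Centre of the upper face of the round black pad (40 mm across) on the head, a place to press: 22 mm above the head's centre along the boom's z.
- boom_foot (a point): Lowest point of the red foot (28 mm ball on a stem) when fully out: 66 mm below the head's centre. The point moves with the boom, not with the foot. The foot can be pushed 12 mm up against its spring: it gives at 1.5 N, takes 3.3 N half-way and 5.1 N fully in, then is rigid. How far it is in is not measured: it is felt as that much more force to press the boom down.
- pot: Loose brown clay jar with lid (about 0.5 kg, widest 100 mm) on the banding wheel. Origin: centre of its underside, z up. The lid's flat top, 44 mm across, is on the jar's axis, 100 to 130 mm above the underside: different every time and not measured. It does not sink. With the foot on it the boom is within 6 degrees of level, and the foot's circle passes within about 10 mm of the jar's axis.
- wheel: Banding wheel under the jar: dark disc 170 mm across on a pedestal, fixed, its top 45 mm above the table. Origin: centre of its underside.
- mallet_mid (a point): Bystander: turned wooden mallet standing upright, 54 mm across, 145 mm tall, loose on the table, to be left alone. The point is its centre.
- tin_mid (a point): Bystander: red tin, 84 mm across, 90 mm tall, loose on the table, to be left alone. The point is its centre.
- mould_mid (a point): Bystander: white plaster ring mould, 110 mm across, 60 mm tall, loose on the table, to be left alone. The point is its centre.
- water_mid (a point): Bystander: white spray bottle with a black head, 76 mm across, 180 mm tall, loose on the table, to be left alone. The point is its centre.
- cup_mid (a point): Bystander: small brown clay cup, 72 mm across, 60 mm tall, loose on the table, to be left alone. The point is its centre.
There are look-alikes about, which are no part of the job. Leave any blue or yellow look-alike of the pot alone.

How it is judged:
At the end, for the whole second after the job is handed in: The gauge's foot stands on the jar's lid within 16 mm of the jar's axis, pressed in by its spring with 1.8 to 4.7 N (1 to 10.5 mm of its 12 mm), the boom at rest, the jar upright (within 0.05 rad) and within 12 mm of where it stood (contact force between boom and pot between 1.8 and 4.7 N and horizontal distance between boom_foot and pot below 0.016 m and angular speed of boom below 0.05 rad/s and angle between pot's own z axis and vertical below 0.05 rad and distance of pot from where it was at the start of the episode below 0.012 m); the robot touches nothing.
It fails at once if the gauge bears on the jar with more than 9 N (the foot bottomed out hard) (contact force between boom and pot above 9 N).
It fails at once if the jar is pushed more than 15 mm from where it stood (distance of pot from where it was at the start of the episode above 0.015 m).
It fails at once if one of the other things on the bench is moved more than 30 mm (distance of any of mallet_mid, tin_mid, mould_mid, water_mid, cup_mid from where it was at the start of the episode above 0.03 m).
It also fails if it takes over 61 s, if anything falls off the work surface, if the arm or the gripper's body presses on something with over 40 N, if the wrist force passes 120 N, or if a joint passes its speed limit or range.

ROBOT

A 6-joint arm with a two-finger parallel gripper is mounted at the origin on the work surface. World frame = base frame: x ahead of the robot, y to its left, z up, the work surface at z = 0. Lengths are in m, angles in rad, forces in N, time in s.
With the tool pointing down it reaches from about 0.375 to 0.9 m from the base axis. Payload 3.1 kg.
Tool frame: the origin (TCP) lies on the centre line of the jaws, within the pads' length; the fingertips stand 22 mm ahead of it and the grasp point (between the pads) lies 3 mm ahead of it; z points along the fingers, x is the direction in which the jaws open and shut, and the axes are right-handed (so a half turn about z gives the same grasp; the last joint's range is limited). The gripper opens to 87 mm and grips with 3 to 60 N. Pads are 19 mm wide; open, the fingers measure 117 mm over their backs; the gripper's body (75 mm by 190 mm) begins 51 mm behind the grasp point.
Start: joints at [-0.178, 0.527, 1.433, -0, 1.181, -0.178], TCP at [0.625, 0, 0.245] pointing down, gripper open.
Joint ranges: [-3.08, 3.08], [-0.75, 2.2], [0.22, 2.44], [-1.43, 4.57], [0, 2.65], [-2.85, 2.85]. Speed limits (rad/s): [2.79, 2.79, 3.14, 3.14, 3.14, 3.14].

INTERFACE

Orientations are given as a unit quaternion [x, y, z, w].
In Python, from rig import robot, camera, order gives the robot as it stands.
- The arm moves only by the shell command python3 -m pendant 'ROWS' [OPENING] [FORCE]. ROWS is JSON, a list of rows, each a list of 2 entries, a list of its own where there are three numbers: the shift along the tool's x, y, z in mm, then the turn about the tool's z in degrees. A call has 1 to 8 rows; each row shifts and turns the commanded pose from where the row before left it, along the tool's axes as they then stand; what a row does not reach is not made up. A row lasts 1/8 s, in which the tool goes at most 62.5 mm and 10.7 degrees, less where a joint would pass 70% of its speed; a pose out of reach is approached as far as the arm can. A call with a gripper value outside its range is refused whole. OPENING is the finger opening in mm, from 0 to 87, set as the call begins (- or left out, the last holds). The fingers move at their own pace and stop on an object; FORCE is the grip in N (left out, the last holds). Time passes only in rows, so rows that do not move let the fingers close. It gives the time, the measured TCP pose, the force and the opening at its end, in the units of the state.
- robot.get_obs(): the state, without advancing time (a new reading comes with each control period).
- camera(name): name is "scene" or "side" or "wrist"; returns a dict with "pixels" (400x640x3 uint8, blue, green, red), "mtx" (3x3 intrinsics, pixels), "R" (3x3) and "t" (3): a world point X has camera coordinates R X + t. Camera axes: x right, y down, z forward; pixel columns grow to the right and rows downward; lengths in m; the calibration is good to about 2 mm. The wrist camera is an equidistant fisheye: a pixel r from the principal point sees the ray r / f radians off the axis. A picture is of the moment at which its call begins. There is no depth.
- order.hand_in(): hands the job in, once; it reports no verdict.
The state is a dict: "time": time; "q": joint angles; "joint_velocities": joint speeds; "joint_torque": joint torques, N m; "position": TCP position; "tool_rot": TCP orientation; "ft_force": force on the tool from outside, world axes, zero at the start; "moment": the same for the moment, N m; "grip_width": finger opening in m.
Only numpy, scipy, OpenCV 4.12 (cv2) and the standard library are available. Lean on these libraries where they do the work, as an engineer would, in place of code of your own. Each camera call takes 0.05 s, during which the arm holds its last target. There are 200 camera calls.

## Working session

There is one attempt and no reset: what is moved stays moved. The work goes in short steps, Python scripts to look and compute and a shell command to move; the robot and the scene stay as the last step left them, time stands still between calls to the robot, and variables do not carry over. Pictures are saved under pics/ and viewed, about 8 in all and at most 12, crops included, and the job is handed in when it is done.

```bash
mkdir -p pics; ls
python3 - <<'E'
from rig import robot,camera
import cv2,numpy as np
for n in("scene","side"):
    c=camera(n);cv2.imwrite(f"pics/{n}0.png",c["pixels"]);np.savez(f"{n}0.npz",**c)
    print(n,c["mtx"].tolist(),c["R"].round(4).tolist(),c["t"])
print(robot.get_obs())
E
```

```text
pics
scene [[412.1458106940473, 0.0, 325.5240581569086], [0.0, 412.1458106940473, 189.9298044689902], [0.0, 0.0, 1.0]] [[0.8954, 0.445, 0.0149], [0.2979, -0.5739, -0.7629], [-0.3309, 0.6875, -0.6464]] [-0.4769061  -0.03396363  1.50933825]
side [[497.10030554801136, 0.0, 313.5786882794955], [0.0, 497.10030554801136, 202.02055497749865], [0.0, 0.0, 1.0]] [[0.8795, -0.4758, -0.0127], [-0.3454, -0.6195, -0.7049], [0.3275, 0.6243, -0.7092]] [-0.43856497  0.29715857  1.48400309]
{'time': 0.1, 'q': array([-1.78493696e-01,  5.28398592e-01,  1.43377136e+00, -4.23168923e-05,
        1.18137452e+00, -1.78495941e-01]), 'joint_velocities': array([ 0.0001786 , -0.00174774, -0.00310135,  0.00079822,  0.00273048,
        0.00086488]), 'joint_torque': array([-3.02360622e-04, -4.40987206e+01, -1.77151054e+01,  6.34850166e-02,
        5.34114777e-02, -3.85449334e-05]), 'position': array([6.24388712e-01, 1.32412288e-04, 2.43654725e-01]), 'tool_rot': array([ 9.99999524e-01,  9.17430882e-06, -9.63880003e-04, -1.54016017e-04]), 'ft_force': array([0.50277736, 0.16955376, 0.08642826]), 'moment': array([-0.00706824,  0.01133186,  0.02231557]), 'grip_width': 0.08701193231799853}
```

View pics/scene0.png

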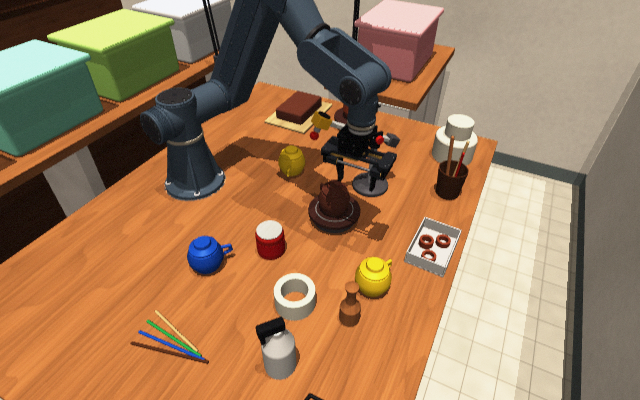

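View pics/side0.png

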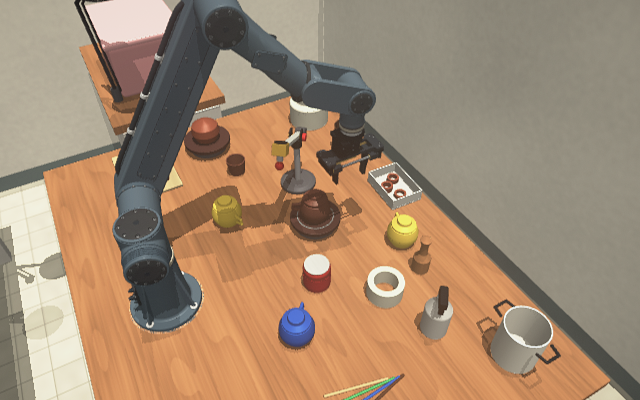

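Jar candidates: brown on the dark wheel, scene (334,205) / side (315,210). The yellow, olive and blue pots are look-alikes, and the orange-brown one at side (207,135) also stands on a dark disc. I'll triangulate and enlarge the crops to decide.

```bash
cat > h.py <<'E'
import numpy as np,cv2
def ld(n): return dict(np.load(n))
def proj(c,X): 
    p=np.asarray(X)@c["R"].T+c["t"]; p=p@c["mtx"].T; return (p[...,:2]/p[...,2:])
def onz(c,uv,z):
    d=c["R"].T@np.linalg.solve(c["mtx"],[*uv,1]); o=-c["R"].T@c["t"]; return o+d*(z-o[2])/d[2]
def tri(a,ua,b,ub):
    P=[k["mtx"]@np.c_[k["R"],k["t"]] for k in(a,b)]
    X=cv2.triangulatePoints(*P,np.array(ua,float).reshape(2,1),np.array(ub,float).reshape(2,1))[:,0];return X[:3]/X[3]
E
python3 - <<'E'
from h import *
s,d=ld("scene0.npz"),ld("side0.npz")
for n,a,b in[("wheel",(334,212),(315,215)),("gfoot",(370,185),(298,182)),("head",(321,121),(279,149)),("redfoot",(314,135),(280,166)),("tin",(270,228),(317,262)),]:
    print(n,tri(s,a,d,b).round(3))
print(onz(d,(207,143),.045),onz(d,(236,165),.03),onz(s,(330,118),.05))
a=s["pixels"][90:250,250:450];b=d["pixels"][90:250,190:390]
cv2.imwrite("pics/c1.png",np.vstack([cv2.resize(a,None,fx=3.7,fy=3.7,interpolation=2)[:,:],cv2.resize(b,None,fx=3.7,fy=3.7,interpolation=2)]) [:,:] if 0 else np.hstack([cv2.resize(a[:,:130],None,fx=3.05,fy=3.05,interpolation=2),cv2.resize(b[:,:130],None,fx=3.05,fy=3.05,interpolation=2)]))
E
```

```text
wheel [0.538 0.059 0.037]
gfoot [0.58  0.271 0.004]
head [0.452 0.123 0.315]
redfoot [0.441 0.098 0.273]
tin [ 0.428 -0.155  0.096]
[0.35234836 0.60478966 0.045     ] [0.40686618 0.44386732 0.03      ] [0.27708176 0.55566932 0.05      ]
```

View pics/c1.png

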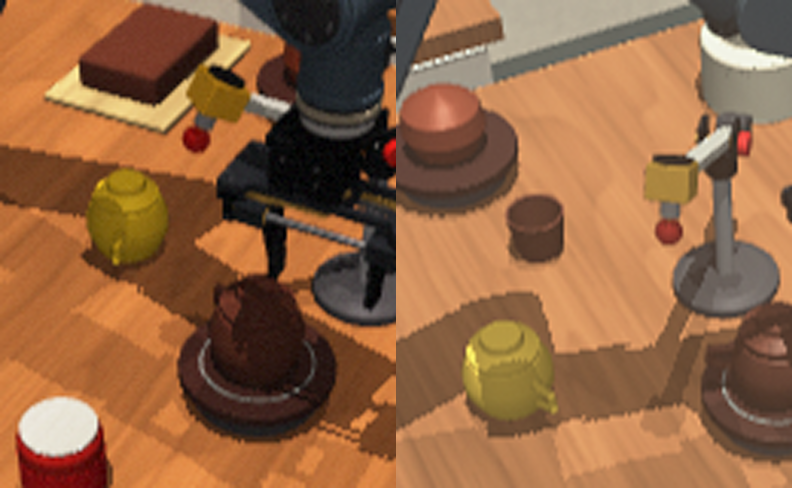

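Brown jar on its wheel at scene (334,205), side (315,210) is the one: it has a flat lid and stands 0.216 m from the post. The orange dome at side (207,135) is 0.4 m off and has no lid. I'll refine the head, then move above it.

```bash
python3 - <<'E'
from h import *
s,d=ld("scene0.npz"),ld("side0.npz")
pad=tri(s,(322.8,115.6),d,(280.3,142.5)); ball=tri(s,(314.3,135.2),d,(279.3,165.7))
print(pad,ball,np.linalg.norm(pad-ball))  # expect 74
post=onz(d,(297.7,180.5),.015)[:2]; print(post, onz(s,(370,184.5),.015), onz(s,(334.6,210.7),.045))
z=(pad-ball)/np.linalg.norm(pad-ball); h=pad-z*.022
print("head",h, np.linalg.norm(h[:2]-post), np.degrees(np.arctan2(*(h[:2]-post)[::-1])))
E
python3 -m pendant '[[[0,0,-60],0],[[0,0,-60],0],[[0,0,-50],10],[[-50,0,0],10]]'
```

```text
[0.45842927 0.12323171 0.33553965] [0.44000699 0.10130954 0.27129483] 0.07033746486605086
[0.57766145 0.26845279] [0.58315487 0.25762444 0.015     ] [0.54206575 0.04537084 0.045     ]
head [0.45266718 0.11637494 0.3154453 ] 0.1968533429819969 -129.41711772497467
time: 0.6
position: [0.5798, 0.0076, 0.4191]
tool_rot: [0.984, -0.177, 0.006, 0.0]
ft_force: [-0.7, 0.1, 0.4]
grip_width: 0.087
```

```bash
python3 -m pendant '[[[0,0,0],10],[[0,0,0],10],[[-56,-1,0],0],[[-56,-1,0],0],[[-56,-1,0],0],[[0,0,0],0]]'
python3 - <<'E'
from rig import robot,camera
from h import *
c=camera("wrist");cv2.imwrite("pics/w1.png",c["pixels"]);np.savez("w1.npz",**c);print(c["mtx"].tolist())
o=robot.get_obs();print(o["position"],o["tool_rot"])
E
```

```text
time: 1.35
position: [0.4455, 0.121, 0.4145]
tool_rot: [0.94, -0.34, -0.001, 0.0]
ft_force: [0.5, -0.8, 0.1]
grip_width: 0.087
[[309.70691628693146, 0.0, 320.3524897586007], [0.0, 309.70691628693146, 192.49608561549337], [0.0, 0.0, 1.0]]
[0.4476783  0.11988303 0.41470513] [ 9.40131229e-01 -3.40812585e-01  2.21934871e-04  7.85283259e-05]
```

View pics/w1.png

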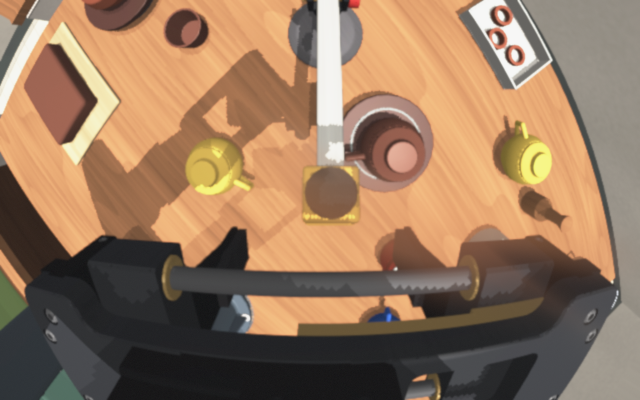

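Pad at (331,193), lid at (402,157), gauge foot (325,33). I'll convert these with the fisheye model.

```bash
cat >> h.py <<'E'
def fz(c,uv,z):
    v=np.array([(uv[0]-c["mtx"][0,2])/c["mtx"][0,0],(uv[1]-c["mtx"][1,2])/c["mtx"][1,1]]);r=np.linalg.norm(v)
    d=c["R"].T@np.array([*(v/r*np.sin(r)),np.cos(r)]); o=-c["R"].T@c["t"]; return o+d*(z-o[2])/d[2]
E
python3 - <<'E'
from h import *
s,d,w=ld("scene0.npz"),ld("side0.npz"),ld("w1.npz")
print("pad",fz(w,(331,193),.3355),"post",fz(w,(325,33),.015),"wheel",fz(w,(388,141),.045))
for z in(.145,.16,.175):
    p=fz(w,(402,157),z);print("lid",p,proj(s,p),proj(d,p))
for n,c,x,y in(("s",s,300,170),("d",d,280,180)):
    cv2.imwrite(f"pics/j{n}.png",cv2.resize(c["pixels"][y:y+60,x:x+70],None,fx=5.7,fy=5.7,interpolation=2))
cv2.imwrite("pics/j.png",np.hstack([cv2.imread("pics/js.png"),cv2.imread("pics/jd.png")]))
E
```

```text
pad [0.46047425 0.12640258 0.3355    ] post [0.57855625 0.26901724 0.015     ] wheel [0.54147186 0.0589447  0.045     ]
lid [0.53538906 0.05343482 0.145     ] [334.71403599 184.83218565] [315.14860009 194.81057176]
lid [0.53406555 0.05823007 0.16      ] [335.13781299 180.07090997] [314.0139895  190.66091651]
lid [0.53274204 0.06302531 0.175     ] [335.56558931 175.26470066] [312.8677318  186.46866381]
```

View pics/j.png

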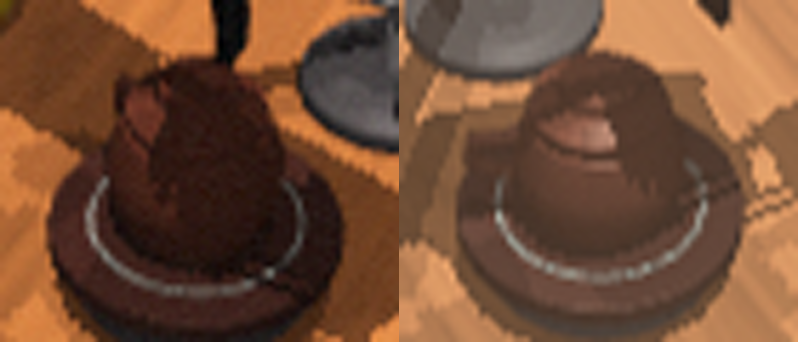

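```bash
python3 -m pendant '[[[6,-2,15],0],[[0,0,25],0],[[0,0,25],0],[[0,0,23],0],[[0,0,0],0]]'
python3 -m pendant '[[[0,0,0],0],[[0,0,0],0],[[0,0,0],0],[[0,0,0],0]]' 47 20
```

```text
time: 2.02
position: [0.4545, 0.1156, 0.3237]
tool_rot: [0.939, -0.343, -0.003, 0.001]
ft_force: [0.8, 0.4, 0.2]
grip_width: 0.087
time: 2.52
position: [0.455, 0.1167, 0.327]
tool_rot: [0.94, -0.342, 0.001, -0.0]
ft_force: [0.4, -0.7, 0.3]
grip_width: 0.0547
```

```bash
python3 -m pendant '[[[0,0,0],0],[[13.7,-0.5,0],-4],[[13.7,-0.5,0],-4],[[13.7,-0.5,0],-4],[[13.7,-0.5,0],-4],[[13.7,-0.5,0],-4],[[13.7,-0.5,0],-4],[[13.7,-0.5,0],-4]]'
python3 -m pendant '[[[2.5,0,0],0],[[0,0,0],0]]'
python3 -m pendant '[[[0,0,-40],0],[[0,0,-50],0],[[0,0,0],0],[[0,0,0],0]]' 85
python3 - <<'E'
from rig import robot,camera
from h import *
c=camera("wrist");cv2.imwrite("pics/w2.png",c["pixels"]);np.savez("w2.npz",**c)
o=robot.get_obs();print(o["position"],o["tool_rot"])
E
```

```text
time: 3.52
position: [0.5392, 0.0762, 0.3263]
tool_rot: [0.995, -0.103, -0.002, -0.001]
ft_force: [-2.3, 2.7, 1.7]
grip_width: 0.0469
time: 3.78
position: [0.5421, 0.075, 0.3263]
tool_rot: [0.994, -0.105, -0.001, -0.0]
ft_force: [-2.1, 0.9, -0.7]
grip_width: 0.0469
time: 4.28
position: [0.5425, 0.0745, 0.4164]
tool_rot: [0.994, -0.105, 0.0, 0.0]
ft_force: [0.3, -0.5, -0.5]
grip_width: 0.0792
[0.54209878 0.07454446 0.41558821] [ 9.94503032e-01 -1.04704996e-01 -7.33933299e-04  2.08633333e-04]
```

View pics/w2.png

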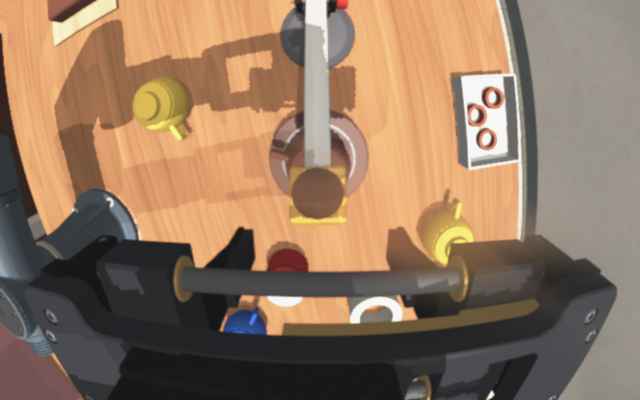

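Boom now lies over the jar: pad (318,193), post foot (317,36), wheel centre (319,157).

Run:
```python
from h import *
w=ld("w2.npz")
P=fz(w,(318,193),.3355);o=fz(w,(317.5,36),.015);W=fz(w,(319,157),.045);L=np.array([.5352,.0543,0])
print(P,o,W)
o=np.array([.578,.269,0])
for n,p in(("pad",P),("wheel",W),("lid",L)): print(n,np.degrees(np.arctan2(*(p-o)[1::-1])),np.linalg.norm((p-o)[:2]))
```

```text
[0.54393227 0.0874195  0.3355    ] [0.57890747 0.26477437 0.015     ] [0.53783993 0.05983593 0.045     ]
pad -100.62617256135816 0.18474871798700132
wheel -100.86867658966503 0.21298460110716008
lid -101.27400392398687 0.21892448469734946
```

```bash
python3 -m pendant '[[[-1,-13,0],0],[[0,0,0],0],[[0,0,0],0],[[0,0,20],0],[[0,0,15],0],[[0,0,10],0],[[0,0,0],0],[[0,0,0],0]]' 0 20
```

```text
time: 5.32
position: [0.5449, 0.0875, 0.3721]
tool_rot: [0.995, -0.105, 0.001, -0.0]
ft_force: [0.8, 0.4, -0.4]
grip_width: 0.0135
```

```bash
python3 -m pendant '[[[0,0,4],0],[[0,0,4],0],[[0,2,4],0],[[0,3,5],0],[[0,3,5],0],[[0,0,0],0]]'
python3 -m pendant '[[[0,3,5],0],[[0,3,5],0],[[0,3,5],0],[[0,2,5],0],[[0,2,5],0],[[0,0,0],0]]'
```

```text
time: 6.08
position: [0.543, 0.0794, 0.3492]
tool_rot: [0.995, -0.105, 0.0, 0.0]
ft_force: [0.5, -0.4, 2.5]
grip_width: 0.0005
time: 6.82
position: [0.5398, 0.0666, 0.3239]
tool_rot: [0.995, -0.105, -0.001, 0.0]
ft_force: [0.2, 2.1, 2.4]
grip_width: 0.0006
```

```bash
python3 -m pendant '[[[0,2,5],0],[[0,2,5],0],[[0,2,5],0],[[0,1.5,5],0],[[0,1.5,5],0],[[0,1,4],0],[[0,0,0],0]]'
for i in 1 2; do python3 -m pendant '[[[0,0.5,2],0],[[0,0,0],0]]'; done
```

```text
time: 7.7
position: [0.5378, 0.0569, 0.2951]
tool_rot: [0.995, -0.104, -0.001, 0.0]
ft_force: [1.4, 1.5, 1.3]
grip_width: 0.0001
time: 7.95
position: [0.5377, 0.0564, 0.2935]
tool_rot: [0.995, -0.105, -0.0, 0.0]
ft_force: [0.8, 1.8, 3.0]
grip_width: 0.0002
time: 8.2
position: [0.5377, 0.056, 0.2915]
tool_rot: [0.995, -0.105, -0.0, 0.0]
ft_force: [-0.2, 0.6, 2.9]
grip_width: 0.0006
```

```bash
cat > f.py <<'E'
from rig import robot,camera
import numpy as np
F=[];Z=[]
for i in range(8):
    camera("side");o=robot.get_obs();F.append(o["ft_force"]);Z.append(o["position"])
print("F",np.mean(F,0).round(2),"sd",np.std(F,0).round(2),"p",np.mean(Z,0).round(4),round(float(o["time"]),2))
E
python3 f.py
for i in 1 2 3; do python3 -m pendant '[[[0,0.6,2],0],[[0,0,0],0]]' >/dev/null; python3 f.py; done
```

```text
F [-0.18  0.54  3.11] sd [0.44 0.06 0.67] p [0.5377 0.056  0.2915] 8.6
F [-0.46 -0.32  2.87] sd [0.19 0.55 0.27] p [0.5377 0.0556 0.2895] 9.25
F [-0.27  0.22  3.09] sd [0.48 0.23 0.58] p [0.5376 0.0551 0.2875] 9.9
F [-0.01  1.13  2.49] sd [0.54 0.42 0.4 ] p [0.5375 0.0546 0.2855] 10.55
```

```bash
sed -i 's/range(8)/range(4)/' f.py
for i in 1 2 3 4 5; do python3 -m pendant '[[[0,0.5,2],0],[[0,0,0],0]]' >/dev/null; python3 f.py; done
```

```text
F [-0.05  2.08  3.24] sd [0.29 0.31 0.36] p [0.5374 0.0542 0.2835] 11.0
F [0.56 3.03 2.64] sd [0.59 0.6  0.55] p [0.5373 0.0536 0.2815] 11.45
F [0.19 2.01 2.78] sd [0.52 0.21 0.51] p [0.5372 0.0529 0.2795] 11.9
F [0.43 2.34 2.98] sd [0.77 0.79 0.33] p [0.5371 0.0525 0.2775] 12.35
F [0.35 2.37 2.42] sd [0.41 0.38 0.28] p [0.537  0.052  0.2755] 12.8
```

```bash
for i in 1 2 3 ; do python3 -m pendant '[[[0,-0.2,2],0],[[0,0,0],0]]' >/dev/null; python3 f.py; done
```

```text
F [-0.28  0.19  2.99] sd [0.17 0.28 0.47] p [0.5369 0.0518 0.2735] 13.25
F [-0.58 -2.64  3.59] sd [0.58 0.2  0.63] p [0.537  0.0521 0.2715] 13.7
F [-0.3  -2.57  3.44] sd [0.11 0.47 0.28] p [0.5372 0.0527 0.2695] 14.15
```

```bash
for i in 1 2 3 ; do python3 -m pendant '[[[0,0.3,2],0],[[0,0,0],0]]' >/dev/null; python3 f.py; done
python3 - <<'E'
from rig import camera
from h import *
d=camera("side");cv2.imwrite("pics/s2.png",cv2.resize(d["pixels"][120:240,250:390],None,fx=5,fy=5,interpolation=2))
E
```

```text
F [-0.02 -1.85  3.33] sd [0.35 0.18 0.34] p [0.5371 0.0524 0.2675] 14.6
F [ 0.23 -1.09  3.35] sd [0.48 0.54 0.24] p [0.537  0.0521 0.2655] 15.05
F [ 0.43 -1.02  3.18] sd [0.22 0.22 0.31] p [0.5369 0.0519 0.2635] 15.5
```

View pics/s2.png

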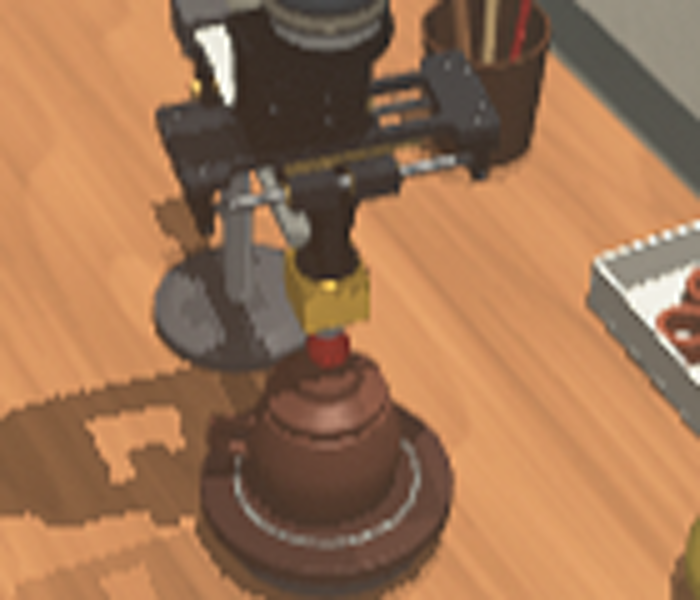

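Foot (crop 330,365) hangs centrally just above the lid (335,382). I'll go on in small steps.

```bash
for i in 1 2 3 ; do python3 -m pendant '[[[0,0.2,1.5],0],[[0,0,0],0]]' >/dev/null; python3 f.py; done
```

```text
F [ 1.05 -0.14  3.32] sd [0.54 0.06 0.35] p [0.5369 0.0517 0.262 ] 16.0
F [0.56 0.68 3.22] sd [0.24 0.3  0.81] p [0.5368 0.0515 0.2605] 16.45
F [0.78 1.45 5.13] sd [0.29 0.26 0.12] p [0.5369 0.0514 0.2593] 16.9
```

Contact felt (3.2 → 5.1 N). About 4.5 mm more to go.

```bash
for i in 1 2 3 ; do python3 -m pendant '[[[0,0,1.5],0],[[0,0,0],0]]' >/dev/null; python3 f.py; done
```

```text
F [0.5  0.99 6.52] sd [0.5  0.32 0.45] p [0.5369 0.0512 0.2579] 17.35
F [0.16 1.   6.34] sd [0.42 0.45 0.38] p [0.5369 0.0511 0.2565] 17.8
F [-0.7   0.35  7.23] sd [0.18 0.6  0.5 ] p [0.5369 0.051  0.2551] 18.25
```

Depth estimate: 4.9 mm (≈3 N) from travel, ≈3.5–4 N from the force rise. Both are within the window, so I'll let go.

```bash
python3 -m pendant '[[[0,0,-2],0],[[0,0,-3],0],[[0,0,-10],0],[[0,0,-40],0],[[0,0,-60],0],[[0,0,-40],0],[[0,0,0],0],[[0,0,0],0]]'
python3 - <<'E'
from rig import camera,robot
from h import *
d=camera("side");s=camera("scene");w=camera("wrist")
a=cv2.resize(d["pixels"][120:240,250:390],None,fx=4,fy=4,interpolation=2);b=w["pixels"]
b=cv2.resize(b[0:240,200:440],(480,480))[:, :240*1+0] if 0 else cv2.resize(b[10:250,255:375],None,fx=2,fy=2)
np.savez("w3.npz",**w);np.savez("s3.npz",**s);np.savez("d3.npz",**d)
cv2.imwrite("pics/e.png",np.hstack([a,b]));print(robot.get_obs()["ft_force"],robot.get_obs()["position"])
E
```

```text
time: 19.25
position: [0.536, 0.0512, 0.4089]
tool_rot: [0.995, -0.105, -0.001, 0.0]
ft_force: [-0.2, -0.2, -1.6]
grip_width: 0.0005
[-0.13296164  0.28207355 -0.75528725] [0.53590493 0.05120533 0.40778085]
```

View pics/e.png

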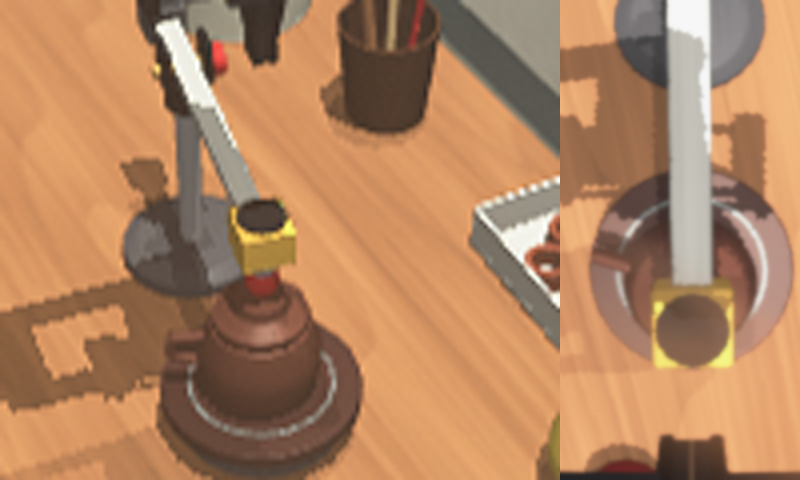

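Head and foot look centred on the lid, and the jar is undisturbed. Numeric check next, plus a light re-touch to confirm the boom did not spring back.

```bash
python3 - <<'E'
from h import *
w=ld("w3.npz");s=ld("s3.npz");s0=ld("scene0.npz");d=ld("d3.npz")
p=fz(w,(321.5,175),.237);print("pad",p,"wheel",fz(w,(255+(691-560)/2,10+268/2),.045))
print("lid0",fz(ld("w1.npz"),(402,157),.149), "pad side", onz(d,(250+262/4,120+216/4),.237))
E
python3 -m pendant '[[[0,0,60],0],[[0,0,50],0],[[0,0,30],0],[[0,0,6],0],[[0,0,2],0],[[0,0,0],0]]'
for i in 1 2 3; do python3 f.py;python3 -m pendant '[[[0,0,1],0],[[0,0,0],0]]' >/dev/null;  done; python3 f.py
```

```text
pad [0.53764587 0.05508409 0.237     ] wheel [0.53687059 0.05928738 0.045     ]
lid0 [0.53503612 0.05471355 0.149     ] pad side [0.53576145 0.04985466 0.237     ]
time: 20.15
position: [0.5376, 0.0511, 0.2627]
tool_rot: [0.995, -0.105, 0.001, 0.0]
ft_force: [0.3, -0.5, -0.1]
grip_width: 0.0002
F [ 0.07 -0.12  0.19] sd [0.43 0.35 0.27] p [0.5375 0.0511 0.2628] 20.35
F [-0.26  0.15 -0.34] sd [0.31 0.16 0.23] p [0.5367 0.0512 0.2606] 20.8
F [-0.09 -0.64 -0.17] sd [0.57 0.5  0.27] p [0.5368 0.0512 0.2595] 21.25
F [ 0.07  0.31 -0.27] sd [0.2  0.09 0.65] p [0.5368 0.0512 0.2585] 21.7
```

```bash
for i in 1 2 3; do python3 -m pendant '[[[0,0,0.8],0],[[0,0,0],0]]' >/dev/null; python3 f.py; done
```

```text
F [-0.12 -0.39 -0.11] sd [0.19 0.2  0.62] p [0.5368 0.0512 0.2577] 22.15
F [0.45 0.1  0.32] sd [0.73 0.6  0.17] p [0.5368 0.0512 0.2569] 22.6
F [0.21 0.15 0.33] sd [0.64 0.25 0.27] p [0.5367 0.0512 0.2561] 23.05
```

```bash
python3 -m pendant '[[[0,0,-3],0],[[0,0,-20],0],[[0,0,-60],0],[[0,0,-40],0],[[0,0,0],0],[[0,0,0],0]]'; python3 -c "
from rig import order;print(order.hand_in())"
```

```text
time: 23.8
position: [0.5361, 0.0513, 0.3785]
tool_rot: [0.995, -0.104, -0.001, 0.0]
ft_force: [-0.4, 0.3, -1.2]
grip_width: 0.0003
the job is handed in; nothing more can be done
None
```

The gauge is set on the brown jar and the job is handed in at 23.8 s of the 61 s allowed. The hand-in gave no verdict.

I straddled the head loosely with the jaws and swung the boom about 29° round to the jar. Then I pressed the pad down with closed fingertips in small steps.

- **Contact and depth:** The pressing force jumped from 3.2 N to 5.1 N at TCP height 0.260 m, which marked contact. I pressed about 4.9 mm further.
- **Foot force:** The travel gives about 3.0 N, while the force rise gives about 4.0 N. They disagree by about 1 N, but both lie within 1.8–4.7 N.
- **Spring-back:** A light re-touch after release met no force until within about 1 mm of the released height, so the boom stayed set.
- **Position:** The wrist view puts the foot about 3 mm from the lid's centre and the side view about 5 mm; the limit is 16 mm.
- **Jar and bystanders:** By eye, the jar is upright and in place. I didn't measure the jar's final pose or check the other things on the bench; the arm worked only around the boom. The arm ended clear, with the fingertips about 0.12 m above the pad.

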